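Register the portion doser and hold its plunger half drawn

TASK

On the white board, slide the hand doser (square foot, upright barrel) up against both steel stop bars so that two sides of its foot sit flush on them, with the plunger still pushed home. Then take the plunger by its knob and draw it straight up 40 mm, about half out of its snug bore, without jamming it or lifting the doser or dragging it off the stops, and finish while still holding the plunger there. Leave the plates, bowl and bottle alone.

Things in the scene. Friction and masses are not known exactly. Their poses are not given: they have to be found in the camera images.
- station: The fixed white board, 250 x 250 x 6 mm, on the work surface, with two steel stop bars standing 22 mm above it (130 mm long, 18 mm wide). +x points roughly away from the robot (yaw within 0.35 rad), z up. Origin: on its underside, below the seat point. The board reaches 160 mm from there to -x and to +y, 90 mm to +x and to -y.
- seat (a point): Where the centre of the doser's foot underside lies once the doser is home, on the board's top face (6 mm up). Axes as the board. One stop bar's inner face is 60 mm from here on the +x side, parallel to y; the other's is 60 mm away on the -y side, parallel to x. The -x and +y sides are open.
- doser: Loose steel doser, 0.65 to 0.95 kg, sliding easily (friction about 0.35): a square foot 120 x 120 x 20 mm with an upright round barrel, 44 mm in diameter, in its middle; rim 95 mm above the underside. Origin: centre of the underside; z up, x and y along the foot's edges. It starts with its centre 25 to 60 mm from the seat towards -x and towards +y of the board, turned up to 0.25 rad.
- bore_floor (a point): Bottom of the doser's blind round bore, on the barrel's axis, 20 mm above the doser's underside. The bore is 24 mm in diameter and 75 mm deep, open upwards. The axes are those of the doser.
- plunger: Loose plunger, about 0.2 kg: round grey rod, 22 mm in diameter, 95 mm long, with a black round knob on top (30 mm wide, 24 mm tall). Origin: centre of the rod's lower end; z up the rod. Home, it rests on the bore floor and 20 mm of rod shows; only weight and rubbing hold it. A dark ring 35 mm above its lower end comes level with the barrel's rim when drawn 40 mm.
- knob (a point): Middle of the plunger's black knob, 107 mm above the rod's lower end, where to grip it.
- plates: Bystander: a stack of white plates, 116 mm across and 52 mm tall, to the -y side of the board, nearer the robot. Origin: centre of underside.
- bowl: Bystander: a white bowl, 110 mm across and 50 mm tall, to the +y side of the board. Origin: centre of underside.
- bottle: Bystander: an amber bottle, 60 mm in diameter and 170 mm tall, beyond the -y stop bar. Origin: centre of underside.
There are look-alikes about, which are no part of the job. Of the things that look like the plunger, the smallest one is meant.

How it is judged:
On the way:
1. The doser's foot is flush on both stop bars with the plunger still home (x of doser in the frame of seat above -0.003 m and y of doser in the frame of seat below 0.003 m and angle between the x axis of doser and the x axis of seat, either way round below 0.035 rad and z of doser in the frame of seat below 0.003 m and z of plunger in the frame of bore_floor below 0.006 m), for 0.2 s.
At the end, for the whole second after the job is handed in: The doser still stands flat on the board, within 4 mm of both stop bars and within 0.045 rad of square to them; the plunger is drawn 40 mm (33 to 47 mm) out of its bore, in line with it (within 0.12 rad) and pressing on its wall with less than 10 N, at rest, held by the robot's fingers (x of doser in the frame of seat above -0.004 m and y of doser in the frame of seat below 0.004 m and angle between the x axis of doser and the x axis of seat, either way round below 0.045 rad and z of doser in the frame of seat below 0.003 m and z of plunger in the frame of bore_floor between 0.033 and 0.047 m and angle between the z axis of plunger and the z axis of doser, either way round below 0.12 rad and angle between doser's own z axis and vertical below 0.03 rad and contact force between the fingers and plunger above 1 N and contact force between plunger and doser below 10 N and linear speed of each of plunger, doser below 0.01 m/s); the arm keeps its last pose, push and grip.
It fails at once if The plunger is drawn nearly or wholly out of its bore (over 60 mm) (z of plunger in the frame of bore_floor above 0.06 m).
It fails at once if The doser is lifted off the board by over 8 mm (z of doser in the frame of seat above 0.008 m).
It fails at once if The doser is tipped by over 0.15 rad (angle between doser's own z axis and vertical above 0.15 rad).
It fails at once if The plates, bowl or bottle are moved by over 20 mm (distance of any of plates, bowl, bottle from where it was at the start of the episode above 0.02 m).
It also fails if it takes over 72 s, if anything falls off the work surface, if the arm or the gripper's body presses on something with over 40 N, if the wrist force passes 120 N, or if a joint passes its speed limit or range.

ROBOT

A 7-joint arm with a two-finger parallel gripper is mounted at the origin on the work surface. World frame = base frame: x ahead of the robot, y to its left, z up, the work surface at z = 0. Lengths are in m, angles in rad, forces in N, time in s.
With the tool pointing down it reaches from about 0.4 to 0.85 m from the base axis. Payload 4.5 kg.
Tool frame: the origin (TCP) lies on the centre line of the jaws, within the pads' length; the fingertips stand 11 mm ahead of it and the grasp point (between the pads) lies 8 mm behind it; z points along the fingers, y is the line along which they close (so a half turn about z gives the same grasp; the last joint's range is limited). The gripper opens to 88 mm and grips with 3 to 60 N. Pads are 18 mm wide; open, the fingers measure 123 mm over their backs; the gripper's body (75 mm by 187 mm) begins 45 mm behind the grasp point.
Start: joints at [1.352, 0.689, -0.195, 1.565, 0.157, 0.902, -0.215], TCP at [0.156, -0.605, 0.25] pointing down, gripper open.
Joint ranges: [-3.01, 3.01], [-0.46, 2.08], [-1.47, 1.51], [0.13, 2.56], [-1, 4.14], [0.04, 2.09], [-2.66, 2.66]. Speed limits (rad/s): [2.57, 2.57, 3.14, 3.14, 3.14, 3.14, 3.14].

INTERFACE

Orientations are given as a unit quaternion [x, y, z, w].
In Python, from plant import * gives the robot as it stands. The module is installed in compiled form; this text tells all that it offers.
- The arm moves only by the tool send_rows, never from a script. Its argument "motion" is a list of rows, each an object of numbers: "x", "y", "z": the shift along the tool's x, y, z in cm; "rx", "ry", "rz": the turn, a rotation vector about the tool's x, y, z in rad; "jaw": the finger opening in cm, from 0 to 8.81. In form: [{"x": .., "y": .., "z": .., "rx": .., "ry": .., "rz": .., "jaw": ..}, ...]. A call has exactly 5 rows; each row shifts and turns the commanded pose from where the row before left it, along the tool's axes as they then stand; what a row does not reach is not made up. A row lasts 1/10 s, in which the tool goes at most 50 mm and 8.59 degrees, less where a joint would pass 70% of its speed; a pose out of reach is approached as far as the arm can. A call is refused whole if a number of a shift passes 5 or a number of a turn 0.15, either way. A call with a gripper value outside its range is refused whole. The fingers move at their own pace and stop on an object; "grip_force" is the grip in N (left out, the last holds). Time passes only in rows, so rows that do not move let the fingers close, or fill a call up. It gives the time, the measured TCP pose, the force, the opening and the grip force at its end, in the units of the state.
- get_state(): the state, without advancing time (a new reading comes with each control period).
- snapshot(name): name is "side" or "top"; returns a dict with "img" (384x512x3 uint8, red, green, blue), "vertical_fov" (degrees; the focal length in pixels is half the picture's height over the tangent of half this angle, whatever the lens; pixels are square), "cx", "cy" (the principal point, pixels), "extrinsics" (4x4, takes a point from camera to world coordinates). Camera axes: x right, y up, looking along -z (the intrinsics and any distortion apply to the point x, -y, -z); pixel columns grow to the right and rows downward; lengths in m; the calibration is good to about 2 mm. A picture is of the moment at which its call begins. There is no depth.
- finish_job(): hands the job in; it is judged then, once.
The state is a dict: "clock": time; "q": joint angles; "qd": joint speeds; "joint_torque": joint torques, N m; "tool_pos": TCP position; "eef_rot": TCP orientation; "contact_force": force on the tool from outside, world axes, zero at the start; "moment": the same for the moment, N m; "opening": opening from 0.0 (shut) to 1.0 (fully open); "finger_force": force on a finger pad.
Only numpy, scipy, OpenCV 4.12 (cv2) and the standard library are available. Lean on these libraries where they do the work, as an engineer would, in place of code of your own. Each camera call takes 0.05 s, during which the arm holds its last target. There are 200 camera calls.

## Working session

There is one attempt and no reset: what is moved stays moved. The work goes in short steps, Python scripts to look and compute and a tool call to move; the robot and the scene stay as the last step left them, time stands still between calls to the robot, and variables do not carry over. Pictures are saved under pics/ and viewed, at most 10 in all, crops included, and the job is handed in when it is done.

Besides the shell and the picture viewer there is one more tool, called after ">>>" by a JSON object that holds its "name" and its "arguments". send_rows: Moves the arm, as the interface text tells. Its arguments: {"type":"object","properties":{"motion":{"type":"array"},"grip_force":{"type":"number"}},"required":["motion"]}

```bash
mkdir -p pics; cat > h.py <<'E'
from plant import *
import numpy as np, cv2
from scipy.spatial.transform import Rotation as R
def snap(n,f=None):
    s=snapshot(n)
    if f: cv2.imwrite('pics/'+f,s['img'][:,:,::-1])
    return s
def ray(s,u,v):
    f=s['img'].shape[0]/2/np.tan(np.radians(s['vertical_fov'])/2)
    d=np.array([(u-s['cx'])/f,-(v-s['cy'])/f,-1.]);E=np.array(s['extrinsics'])
    return E[:3,3],E[:3,:3]@d
def onz(s,u,v,z):
    o,d=ray(s,u,v);return o+d*(z-o[2])/d[2]
def proj(s,p):
    f=s['img'].shape[0]/2/np.tan(np.radians(s['vertical_fov'])/2)
    E=np.array(s['extrinsics']);c=E[:3,:3].T@(np.array(p)-E[:3,3])
    return s['cx']+f*c[0]/-c[2],s['cy']-f*c[1]/-c[2]
E
python3 - <<'E'
from h import *
for n in('top','side'):
    s=snap(n,n+'0.png');print(n,s.keys(),s['vertical_fov'],s['cx'],s['cy'],np.round(s['extrinsics'],3).tolist())
    print({k:v for k,v in s.items() if k!='img' and k!='extrinsics'})
print(get_state())
E
```

```text
top dict_keys(['img', 'vertical_fov', 'cx', 'cy', 'extrinsics']) 49.96768827430002 248.00568170260814 196.23684047325193 [[-0.022, 0.994, -0.109, 0.477], [-1.0, -0.024, -0.014, 0.056], [-0.017, 0.108, 0.994, 1.064], [0.0, 0.0, 0.0, 1.0]]
{'vertical_fov': 49.96768827430002, 'cx': 248.00568170260814, 'cy': 196.23684047325193}
side dict_keys(['img', 'vertical_fov', 'cx', 'cy', 'extrinsics']) 48.31658397562919 256.6626306611687 193.73789362123054 [[0.708, 0.394, -0.587, 0.067], [-0.707, 0.385, -0.594, -0.454], [-0.008, 0.835, 0.551, 0.578], [0.0, 0.0, 0.0, 1.0]]
{'vertical_fov': 48.31658397562919, 'cx': 256.6626306611687, 'cy': 193.73789362123054}
{'clock': 0.1, 'q': array([ 1.35179678,  0.68988262, -0.19453227,  1.56620819,  0.15731287,
        0.90250848, -0.2151005 ]), 'qd': array([-0.00095206, -0.00134482,  0.00039322, -0.00231394,  0.00120259,
        0.00042179, -0.00123226]), 'joint_torque': array([-2.69885932e-03, -5.28497100e+01, -1.27142541e+00, -1.53836721e+01,
       -5.25998371e-02,  1.99166308e-03,  5.86831447e-05]), 'tool_pos': array([ 0.15615078, -0.60462644,  0.24900994]), 'eef_rot': array([ 9.92016226e-01,  1.26107713e-01, -1.61925454e-04, -7.90512646e-04]), 'contact_force': array([1.05417026, 1.02985044, 0.1006098 ]), 'moment': array([-0.010405  ,  0.07176672, -0.0381702 ]), 'finger_force': 0.0, 'opening': 1.0002649297787929}
```

View pics/top0.png

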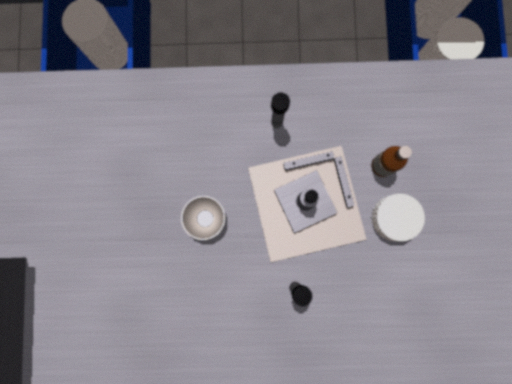

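View pics/side0.png

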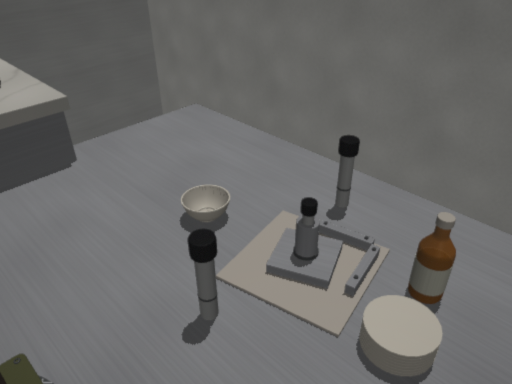

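The three lookalikes with a black knob are at top/side pixels (311,198)/(309,207) in the doser barrel, (302,296)/(203,245) and (281,103)/(348,147). The one in the barrel has the smallest knob, so it fits. I'll confirm it in a crop and measure in the same turn.

```bash
python3 - <<'E'
from h import *
t=snap('top');s=snap('side')
a=cv2.resize(t['img'][140:270,240:375],None,fx=4,fy=4,interpolation=cv2.INTER_CUBIC)
b=cv2.resize(s['img'][190:320,215:350] ,None,fx=2,fy=2,interpolation=cv2.INTER_CUBIC)
c=np.zeros((520,540+270,3),np.uint8);c[:,:540]=a;c[:260,540:]=b
cv2.imwrite('pics/crop1.png',c[:,:800,::-1])
i=t['img'].astype(int);hsv=cv2.cvtColor(t['img'],cv2.COLOR_RGB2HSV)
# board mask: warm (R>B)
m=((i[...,0]-i[...,2])>8).astype(np.uint8);m[:,:240]=0;m[:,375:]=0;m[:140]=0;m[275:]=0
n,l,st,ce=cv2.connectedComponentsWithStats(m);k=1+np.argmax(st[1:,4]);hull=cv2.convexHull(cv2.findNonZero((l==k).astype(np.uint8)))
r=cv2.minAreaRect(hull);print('board',r)
for p in cv2.boxPoints(r):print(np.round(p,1),onz(t,*p,.006).round(4))
# interior non-board
f=np.zeros_like(m);cv2.fillConvexPoly(f,hull,1);inn=((f==1)&(l!=k)).astype(np.uint8)
inn=cv2.morphologyEx(inn,cv2.MORPH_OPEN,np.ones((3,3)))
n,l,st,ce=cv2.connectedComponentsWithStats(inn)
for j in range(1,n):
  if st[j,4]<100:continue
  r=cv2.minAreaRect(cv2.findNonZero((l==j).astype(np.uint8)));print(j,st[j],r)
  for z in(.026,.028):print(z,[onz(t,*p,z).round(4).tolist() for p in cv2.boxPoints(r)])
for S,nm in((t,'top'),(s,'side')):
  d=(S['img'].max(2)<28).astype(np.uint8);n,l,st,ce=cv2.connectedComponentsWithStats(d)
  for j in range(1,n):
    if 60<st[j,4]<2000:print(nm,st[j],ce[j].round(1))
E
```

```text
board ((306.7375183105469, 203.322998046875), (97.74437713623047, 98.0555419921875), 76.50426483154297)
[247.7 167.2] [0.668  0.0707 0.006 ]
[343.  144.4] [ 0.7223 -0.1794  0.006 ]
[365.8 239.4] [ 0.4745 -0.2257  0.006 ]
[270.5 262.3] [0.4222 0.0182 0.006 ]
1 [284 151  70  57 892] ((326.2394104003906, 170.87254333496094), (81.2996597290039, 39.90724563598633), 31.504268646240234)
0.026 [[0.6638, -0.0151, 0.026], [0.7512, -0.0714, 0.026], [0.6364, -0.2428, 0.026], [0.5511, -0.1859, 0.026]]
0.028 [[0.6635, -0.0149, 0.028], [0.7507, -0.0711, 0.028], [0.6361, -0.2422, 0.028], [0.551, -0.1854, 0.028]]
2 [ 275  171   61   61 2315] ((305.19525146484375, 201.27554321289062), (48.873477935791016, 48.20894241333008), 64.98310089111328)
0.026 [[0.606, 0.0073, 0.026], [0.6556, -0.1053, 0.026], [0.5416, -0.1526, 0.026], [0.493, -0.0412, 0.026]]
0.028 [[0.6058, 0.0074, 0.028], [0.6553, -0.105, 0.028], [0.5414, -0.1522, 0.028], [0.4929, -0.041, 0.028]]
top [272 102  16  13  92] [279.1 108.6]
top [293 286  17  19 194] [301.1 295.1]
side [339 137  20  20 330] [348.4 146.2]
side [302 199  15  17 211] [308.6 207. ]
side [189 230  27  32 724] [202.2 245.6]
```

View pics/crop1.png

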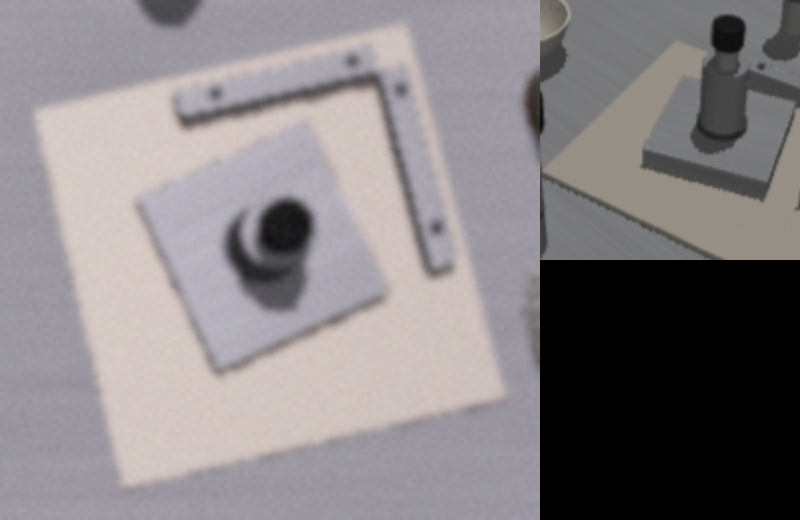

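The crop confirms it: the meant plunger stands in the doser's barrel, with its knob at about (311,197) in the top image and (309,207) in the side image. The foot corners are at about (274,191), (317,170), (337,213) and (295,234). Next I'll take the knob from both views and work out the first move.

```bash
cat >> h.py <<'E'
def goto(p,yaw):
    st=get_state();r=R.from_quat(st['eef_rot']);M=r.as_matrix()
    cur=np.arctan2(M[1,0],M[0,0])
    print('d tool cm',(M.T@(np.array(p)-st['tool_pos'])*100).round(2),'rz',round(-(yaw-cur),3),'yaw',cur.round(3),'tcp',st['tool_pos'].round(4),'tz',M[:,2].round(3),'F',st['contact_force'].round(1),'open',round(st['opening']*8.81,2),'ff',round(st['finger_force'],1),'t',st['clock'])
E
python3 - <<'E'
from h import *
t=snap('top');s=snap('side')
kt=(311,197);ks=(308.6,207)
print('knob top@.133',onz(t,*kt,.140).round(4),onz(t,*kt,.133).round(4),'side',onz(s,*ks,.133).round(4))
o1,d1=ray(t,*kt);o2,d2=ray(s,*ks)
A=np.stack([d1,-d2],1);k=np.linalg.lstsq(A,o2-o1,rcond=None)[0];print('tri',(o1+k[0]*d1).round(4),(o2+k[1]*d2).round(4))
# foot top corners at z=.026 from crop, both
fc=[(274.2,190.7),(317,170.5),(337,213),(295,233.7)]
P=np.array([onz(t,*p,.026)[:2] for p in fc]);print(P.round(4),P.mean(0).round(4),np.linalg.norm(P-np.roll(P,1,0),axis=1).round(4),[np.arctan2(*(P[a]-P[b])[::-1]).round(3) for a,b in((1,2),(0,3))])
bc=[(248.7,167),(341.7,146.2),(366.2,239.5),(270.7,261.7)]
B=np.array([onz(t,*p,.006)[:2] for p in bc]);print(B.round(4),B.mean(0).round(4),np.linalg.norm(B-np.roll(B,1,0),axis=1).round(4),[np.arctan2(*(B[a]-B[b])[::-1]).round(3) for a,b in((1,2),(0,3))])
print('bottle cap',onz(t,404,152,.17).round(3),'lookalike tall',onz(s,202,232,.2).round(3))
goto([.574,-.073,.25],.40)
E
```

```text
knob top@.133 [ 0.5723 -0.0722  0.14  ] [ 0.5731 -0.0732  0.133 ] side [ 0.5761 -0.0721  0.133 ]
tri [ 0.5729 -0.0729  0.1348] [ 0.5738 -0.0739  0.135 ]
[[ 0.6024  0.0044]
 [ 0.6516 -0.1059]
 [ 0.5422 -0.1517]
 [ 0.4927 -0.0445]] [ 0.5722 -0.0744] [0.1202 0.1208 0.1186 0.1181] [np.float64(0.397), np.float64(0.419)]
[[ 0.6686  0.068 ]
 [ 0.7175 -0.1758]
 [ 0.4743 -0.2266]
 [ 0.4236  0.0175]] [ 0.571  -0.0792] [0.2501 0.2486 0.2485 0.2494] [np.float64(0.206), np.float64(0.203)]
bottle cap [ 0.664 -0.275  0.17 ] lookalike tall [ 0.346 -0.061  0.2  ]
d tool cm [ 5.375e+01 -4.105e+01 -3.000e-02] rz -0.147 yaw 0.253 tcp [ 0.1563 -0.605   0.2495] tz [-0.     0.001 -1.   ] F [-0.2  0.4  1. ] open 8.81 ff 0.0 t 0.3
```

>>> {"name": "send_rows", "arguments": {"motion": [{"x":2.7,"y":-2.0,"rz":-0.02,"jaw":8.8},{"x":2.7,"y":-2.0,"rz":-0.02},{"x":2.7,"y":-2.0,"rz":-0.02},{"x":2.7,"y":-2.0,"rz":-0.02},{"x":2.7,"y":-2.0,"rz":-0.02}]}}

```text
schema error: expected keys x, y, z, rx, ry, rz, jaw
```

>>> {"name": "send_rows", "arguments": {"motion": [{"x":2.7,"y":-2.4,"rz":-0.01},{"x":2.7,"y":-2.4,"rz":-0.01},{"x":2.7,"y":-2.4,"rz":-0.01},{"x":2.7,"y":-2.4,"rz":-0.01},{"x":2.7,"y":-2.4,"rz":-0.01}]}}

```text
schema error: expected keys x, y, z, rx, ry, rz, jaw
```

```bash
python3 -c "
from h import *
goto([.573,-.0735,.25],.405)"
```

```text
d tool cm [ 5.364e+01 -4.103e+01 -3.000e-02] rz -0.152 yaw 0.253 tcp [ 0.1563 -0.605   0.2495] tz [-0.     0.001 -1.   ] F [-0.2  0.4  1. ] open 8.81 ff 0.0 t 0.3
```

>>> {"name": "send_rows", "arguments": {"motion": [{"x":2.7,"y":-2.0,"z":0,"rx":0,"ry":0,"rz":0,"jaw":8.8},{"x":2.7,"y":-2.0,"z":0,"rx":0,"ry":0,"rz":0,"jaw":8.8},{"x":2.7,"y":-2.0,"z":0,"rx":0,"ry":0,"rz":0,"jaw":8.8},{"x":2.7,"y":-2.0,"z":0,"rx":0,"ry":0,"rz":0,"jaw":8.8},{"x":2.7,"y":-2.0,"z":0,"rx":0,"ry":0,"rz":0,"jaw":8.8}]}}

```text
clock: 0.8
tool_pos: [0.2628, -0.4735, 0.2498]
eef_rot: [0.992, 0.126, 0.0, 0.0]
contact_force: [1.5, -0.1, 0.2]
opening: 0.996
finger_force: 0.0
```

>>> {"name": "send_rows", "arguments": {"motion": [{"x":2.7,"y":-2.0,"z":0,"rx":0,"ry":0,"rz":0,"jaw":8.8},{"x":2.7,"y":-2.0,"z":0,"rx":0,"ry":0,"rz":0,"jaw":8.8},{"x":2.7,"y":-2.0,"z":0,"rx":0,"ry":0,"rz":0,"jaw":8.8},{"x":2.7,"y":-2.0,"z":0,"rx":0,"ry":0,"rz":0,"jaw":8.8},{"x":2.7,"y":-2.0,"z":0,"rx":0,"ry":0,"rz":0,"jaw":8.8}]}}

```text
clock: 1.3
tool_pos: [0.3685, -0.3429, 0.2499]
eef_rot: [0.992, 0.126, 0.0, 0.0]
contact_force: [1.2, -1.4, 0.8]
opening: 0.998
finger_force: 0.0
```

>>> {"name": "send_rows", "arguments": {"motion": [{"x":2.7,"y":-2.0,"z":0,"rx":0,"ry":0,"rz":0,"jaw":8.8},{"x":2.7,"y":-2.0,"z":0,"rx":0,"ry":0,"rz":0,"jaw":8.8},{"x":2.7,"y":-2.0,"z":0,"rx":0,"ry":0,"rz":0,"jaw":8.8},{"x":2.7,"y":-2.0,"z":0,"rx":0,"ry":0,"rz":0,"jaw":8.8},{"x":2.7,"y":-2.0,"z":0,"rx":0,"ry":0,"rz":0,"jaw":8.8}]}}

```text
clock: 1.8
tool_pos: [0.4742, -0.2122, 0.2498]
eef_rot: [0.992, 0.126, 0.0, 0.0]
contact_force: [0.1, -0.0, 0.4]
opening: 0.999
finger_force: 0.0
```

```bash
python3 -c "
from h import *
goto([.573,-.0735,.25],.405)"
```

```text
d tool cm [ 13.03 -10.96  -0.02] rz -0.152 yaw 0.253 tcp [ 0.4742 -0.2122  0.2498] tz [ 0. -0. -1.] F [ 0.1 -0.   0.4] open 8.8 ff 0.0 t 1.8
```

>>> {"name": "send_rows", "arguments": {"motion": [{"x":2.6,"y":-2.2,"z":0,"rx":0,"ry":0,"rz":0,"jaw":8.8},{"x":2.6,"y":-2.2,"z":0,"rx":0,"ry":0,"rz":0,"jaw":8.8},{"x":2.6,"y":-2.2,"z":0,"rx":0,"ry":0,"rz":0,"jaw":8.8},{"x":2.6,"y":-2.2,"z":0,"rx":0,"ry":0,"rz":0,"jaw":8.8},{"x":2.6,"y":-2.2,"z":0,"rx":0,"ry":0,"rz":0,"jaw":8.8}]}}

```text
clock: 2.3
tool_pos: [0.5725, -0.0731, 0.2498]
eef_rot: [0.992, 0.126, 0.0, 0.0]
contact_force: [0.1, -0.1, 0.4]
opening: 0.995
finger_force: 0.0
```

>>> {"name": "send_rows", "arguments": {"motion": [{"x":0,"y":0,"z":0,"rx":0,"ry":0,"rz":-0.05,"jaw":8.8},{"x":0,"y":0,"z":0,"rx":0,"ry":0,"rz":-0.05,"jaw":8.8},{"x":0,"y":0,"z":0,"rx":0,"ry":0,"rz":-0.05,"jaw":8.8},{"x":0,"y":0,"z":0,"rx":0,"ry":0,"rz":0,"jaw":8.8},{"x":0,"y":0,"z":0,"rx":0,"ry":0,"rz":0,"jaw":8.8}]}}

```text
clock: 2.8
tool_pos: [0.5717, -0.0744, 0.2497]
eef_rot: [0.98, 0.199, 0.0, -0.0]
contact_force: [-0.2, 0.2, -0.0]
opening: 0.996
finger_force: 0.0
```

```bash
python3 -c "
from h import *
goto([.573,-.0735,.096],.405)"
```

```text
d tool cm [ 0.15 -0.04 15.37] rz -0.004 yaw 0.401 tcp [ 0.5717 -0.0744  0.2497] tz [ 0.  0. -1.] F [-0.2  0.2 -0. ] open 8.78 ff 0.0 t 2.8
```

>>> {"name": "send_rows", "arguments": {"motion": [{"x":0.1,"y":0,"z":3.0,"rx":0,"ry":0,"rz":0,"jaw":8.8},{"x":0,"y":0,"z":3.0,"rx":0,"ry":0,"rz":0,"jaw":8.8},{"x":0,"y":0,"z":3.0,"rx":0,"ry":0,"rz":0,"jaw":8.8},{"x":0,"y":0,"z":3.0,"rx":0,"ry":0,"rz":0,"jaw":8.8},{"x":0,"y":0,"z":1.5,"rx":0,"ry":0,"rz":0,"jaw":8.8}]}}

```text
clock: 3.3
tool_pos: [0.5714, -0.074, 0.1124]
eef_rot: [0.98, 0.2, -0.002, -0.0]
contact_force: [-0.2, 1.1, -0.1]
opening: 0.995
finger_force: 0.0
```

>>> {"name": "send_rows", "arguments": {"motion": [{"x":0,"y":0,"z":1.0,"rx":0,"ry":0,"rz":0,"jaw":8.8},{"x":0,"y":0,"z":0.8,"rx":0,"ry":0,"rz":0,"jaw":8.8},{"x":0,"y":0,"z":0,"rx":0,"ry":0,"rz":0,"jaw":8.8},{"x":0,"y":0,"z":0,"rx":0,"ry":0,"rz":0,"jaw":8.8},{"x":0,"y":0,"z":0,"rx":0,"ry":0,"rz":0,"jaw":8.8}]}}

```text
clock: 3.8
tool_pos: [0.5734, -0.074, 0.0976]
eef_rot: [0.98, 0.2, 0.001, 0.0]
contact_force: [0.7, -0.9, 0.2]
opening: 1.0
finger_force: 0.0
```

```bash
python3 -c "
from h import *
goto([.573,-.0735,.096],.405)
s=snap('side');c=s['img'][120:300,200:420]
cv2.imwrite('pics/g1.png',cv2.resize(c,None,fx=3,fy=3)[:,:,::-1])"
```

```text
d tool cm [-0.01 -0.06  0.16] rz -0.002 yaw 0.403 tcp [ 0.5734 -0.074   0.0976] tz [ 0.002 -0.    -1.   ] F [ 0.7 -0.9  0.2] open 8.81 ff 0.0 t 3.8
```

View pics/g1.png

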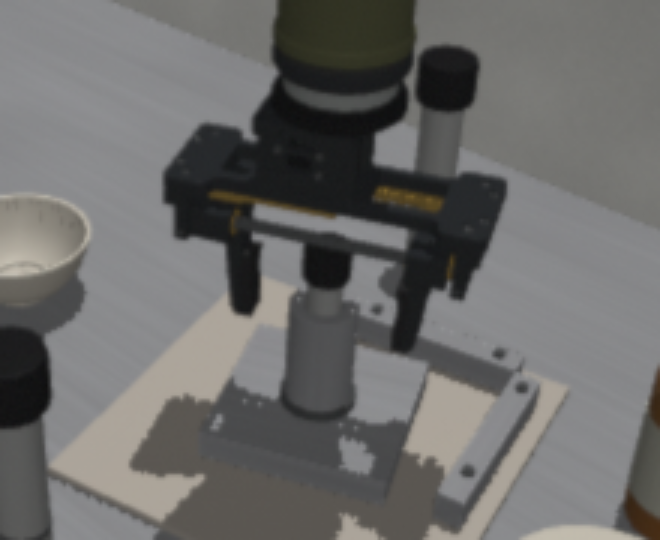

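The picture shows the fingers straddling the barrel top, at crop (245,310) and (405,345), with the knob just under the gripper body. I'll close on the barrel.

>>> {"name": "send_rows", "arguments": {"motion": [{"x":0,"y":0,"z":0.1,"rx":0,"ry":0,"rz":0,"jaw":7.0},{"x":0,"y":0,"z":0,"rx":0,"ry":0,"rz":0,"jaw":6.0},{"x":0,"y":0,"z":0,"rx":0,"ry":0,"rz":0,"jaw":5.0},{"x":0,"y":0,"z":0,"rx":0,"ry":0,"rz":0,"jaw":4.2},{"x":0,"y":0,"z":0,"rx":0,"ry":0,"rz":0,"jaw":3.5}], "grip_force": 25}}

```text
clock: 4.35
tool_pos: [0.5727, -0.074, 0.0957]
eef_rot: [0.98, 0.2, 0.0, 0.0]
contact_force: [0.1, -0.3, 0.2]
opening: 0.571
finger_force: 0.0
```

>>> {"name": "send_rows", "arguments": {"motion": [{"x":0,"y":0,"z":0,"rx":0,"ry":0,"rz":0,"jaw":3.5},{"x":0,"y":0,"z":0,"rx":0,"ry":0,"rz":0,"jaw":3.5},{"x":0,"y":0,"z":0,"rx":0,"ry":0,"rz":0,"jaw":3.5},{"x":0,"y":0,"z":0,"rx":0,"ry":0,"rz":0,"jaw":3.5},{"x":0,"y":0,"z":0,"rx":0,"ry":0,"rz":0,"jaw":3.5}]}}

```text
clock: 4.85
tool_pos: [0.5725, -0.0736, 0.0957]
eef_rot: [0.98, 0.2, -0.0, -0.0]
contact_force: [-0.9, 2.0, 1.4]
opening: 0.5
finger_force: 25.0
```

```bash
python3 -c "
from h import *
goto([.6126,-.1061,.0966],.205)"
```

```text
d tool cm [ 2.41  4.56 -0.1 ] rz 0.198 yaw 0.403 tcp [ 0.5725 -0.0736  0.0957] tz [-0.  0. -1.] F [-0.9  2.   1.4] open 4.41 ff 25.0 t 4.85
```

>>> {"name": "send_rows", "arguments": {"motion": [{"x":0,"y":0,"z":0,"rx":0,"ry":0,"rz":0.04,"jaw":3.5},{"x":0,"y":0,"z":0,"rx":0,"ry":0,"rz":0.04,"jaw":3.5},{"x":0,"y":0,"z":0,"rx":0,"ry":0,"rz":0.04,"jaw":3.5},{"x":0,"y":0,"z":0,"rx":0,"ry":0,"rz":0.04,"jaw":3.5},{"x":0,"y":0,"z":0,"rx":0,"ry":0,"rz":0.04,"jaw":3.5}]}}

```text
clock: 5.35
tool_pos: [0.5729, -0.0742, 0.0957]
eef_rot: [0.995, 0.1, 0.0, 0.0]
contact_force: [0.3, 0.2, -0.2]
opening: 0.493
finger_force: 25.0
```

>>> {"name": "send_rows", "arguments": {"motion": [{"x":0.3,"y":0.3,"z":0,"rx":0,"ry":0,"rz":0,"jaw":3.5},{"x":0.3,"y":0.4,"z":0,"rx":0,"ry":0,"rz":0,"jaw":3.5},{"x":0.3,"y":0.4,"z":0,"rx":0,"ry":0,"rz":0,"jaw":3.5},{"x":0.3,"y":0.4,"z":0,"rx":0,"ry":0,"rz":0,"jaw":3.5},{"x":0.3,"y":0.4,"z":0,"rx":0,"ry":0,"rz":0,"jaw":3.5}]}}

```text
clock: 5.85
tool_pos: [0.5885, -0.0871, 0.0957]
eef_rot: [0.995, 0.101, -0.003, -0.002]
contact_force: [-6.3, 5.3, 6.3]
opening: 0.495
finger_force: 25.0
```

>>> {"name": "send_rows", "arguments": {"motion": [{"x":0.3,"y":0.4,"z":0,"rx":0,"ry":0,"rz":0,"jaw":3.5},{"x":0.3,"y":0.4,"z":0,"rx":0,"ry":0,"rz":0,"jaw":3.5},{"x":0.3,"y":0.4,"z":0,"rx":0,"ry":0,"rz":0,"jaw":3.5},{"x":0.3,"y":0.3,"z":0,"rx":0,"ry":0,"rz":0,"jaw":3.5},{"x":0,"y":0,"z":0,"rx":0,"ry":0,"rz":0,"jaw":3.5}]}}

```text
clock: 6.35
tool_pos: [0.6041, -0.1003, 0.0957]
eef_rot: [0.995, 0.101, -0.002, -0.001]
contact_force: [-5.0, 3.8, 5.0]
opening: 0.494
finger_force: 25.0
```

```bash
python3 -c "
from h import *
goto([.6126,-.1061,.0957],.205)
t=snap('top');s=snap('side')
a=cv2.resize(t['img'][140:270,240:375],None,fx=3,fy=3,interpolation=cv2.INTER_CUBIC)
b=cv2.resize(s['img'][190:320,265:400],None,fx=3,fy=3,interpolation=cv2.INTER_CUBIC)
cv2.imwrite('pics/g2.png',np.hstack([a,b])[:,:800,::-1])"
```

```text
d tool cm [ 0.72  0.74 -0.01] rz -0.003 yaw 0.202 tcp [ 0.6041 -0.1003  0.0957] tz [-0.005  0.002 -1.   ] F [-5.   3.8  5. ] open 4.36 ff 25.0 t 6.35
```

View pics/g2.png

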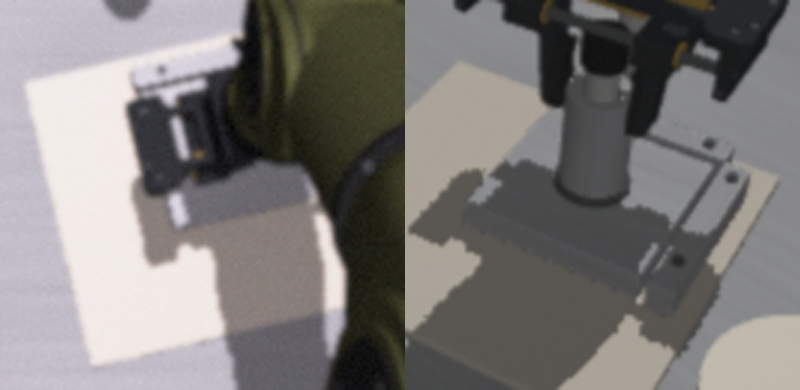

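The foot is now square with the bars and a few mm short of both, at side crop (715,150) and (640,285). The plunger is still home. I'll creep in.

>>> {"name": "send_rows", "arguments": {"motion": [{"x":0.15,"y":0.15,"z":0,"rx":0,"ry":0,"rz":0,"jaw":3.5},{"x":0.15,"y":0.15,"z":0,"rx":0,"ry":0,"rz":0,"jaw":3.5},{"x":0.15,"y":0.15,"z":0,"rx":0,"ry":0,"rz":0,"jaw":3.5},{"x":0.1,"y":0.1,"z":0,"rx":0,"ry":0,"rz":0,"jaw":3.5},{"x":0,"y":0,"z":0,"rx":0,"ry":0,"rz":0,"jaw":3.5}]}}

```text
clock: 6.95
tool_pos: [0.6096, -0.104, 0.0957]
eef_rot: [0.995, 0.101, -0.003, -0.002]
contact_force: [-7.8, 6.1, 7.0]
opening: 0.493
finger_force: 25.0
```

>>> {"name": "send_rows", "arguments": {"motion": [{"x":0.05,"y":0.05,"z":0,"rx":0,"ry":0,"rz":0,"jaw":3.5},{"x":0.05,"y":0.05,"z":0,"rx":0,"ry":0,"rz":0,"jaw":3.5},{"x":0.05,"y":0.05,"z":0,"rx":0,"ry":0,"rz":0,"jaw":3.5},{"x":0.05,"y":0.05,"z":0,"rx":0,"ry":0,"rz":0,"jaw":3.5},{"x":0,"y":0,"z":0,"rx":0,"ry":0,"rz":0,"jaw":3.5}]}}

```text
clock: 7.45
tool_pos: [0.6102, -0.1046, 0.0956]
eef_rot: [0.995, 0.101, -0.005, -0.002]
contact_force: [-10.2, 6.9, 10.6]
opening: 0.493
finger_force: 25.0
```

```bash
python3 -c "
from h import *
goto([.6126,-.1061,.0957],.205);M=R.from_quat(get_state()['eef_rot']).as_matrix();print(M.T@get_state()['contact_force'])"
```

```text
d tool cm [ 0.2   0.2  -0.01] rz -0.002 yaw 0.203 tcp [ 0.6102 -0.1046  0.0956] tz [-0.01   0.004 -1.   ] F [-10.2   6.9  10.6] open 4.35 ff 25.0 t 7.45
[ -8.66728858  -8.82475876 -10.48855871]
```

>>> {"name": "send_rows", "arguments": {"motion": [{"x":0.05,"y":0.05,"z":0,"rx":0,"ry":0,"rz":0,"jaw":3.5},{"x":0.05,"y":0.05,"z":0,"rx":0,"ry":0,"rz":0,"jaw":3.5},{"x":0.05,"y":0.05,"z":0,"rx":0,"ry":0,"rz":0,"jaw":3.5},{"x":0.05,"y":0.05,"z":0,"rx":0,"ry":0,"rz":0,"jaw":3.5},{"x":0,"y":0,"z":0,"rx":0,"ry":0,"rz":0,"jaw":3.5}]}}

```text
clock: 7.95
tool_pos: [0.6104, -0.1046, 0.0956]
eef_rot: [0.995, 0.102, -0.007, -0.004]
contact_force: [-14.7, 9.1, 14.7]
opening: 0.492
finger_force: 25.1
```

```bash
python3 -c "
from h import *
goto([.6126,-.1061,.0957],.205);M=R.from_quat(get_state()['eef_rot']).as_matrix();print(M.T@get_state()['contact_force'])
t=snap('top');s=snap('side')
a=cv2.resize(t['img'][140:270,240:375],None,fx=2,fy=2,interpolation=cv2.INTER_CUBIC)
b=cv2.resize(s['img'][200:300,300:400],None,fx=5,fy=5,interpolation=cv2.INTER_CUBIC)
c=np.zeros((500,770,3),np.uint8);c[:260,:270]=a;c[:,270:]=b
cv2.imwrite('pics/g3.png',c[:,:,::-1])"
```

```text
d tool cm [ 0.19  0.19 -0.01] rz -0.001 yaw 0.204 tcp [ 0.6104 -0.1046  0.0956] tz [-0.015  0.006 -1.   ] F [-14.7   9.1  14.7] open 4.33 ff 25.1 t 7.95
[-12.74178114 -12.06304433 -14.46199834]
```

View pics/g3.png

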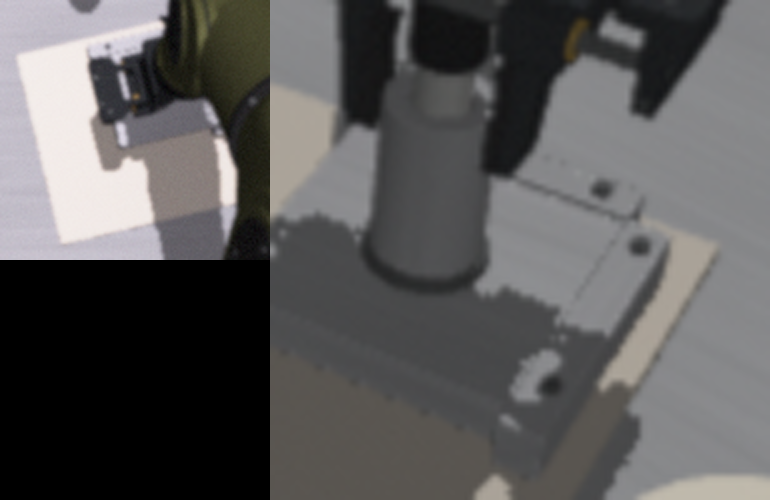

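The foot is flush on both bars in the side crop, with hairline seams at (570,200) and (590,280), and the TCP has stopped with about 12 N on each side. I'll release the barrel, then rise to knob height.

>>> {"name": "send_rows", "arguments": {"motion": [{"x":0,"y":0,"z":0,"rx":0,"ry":0,"rz":0,"jaw":3.5},{"x":0,"y":0,"z":0,"rx":0,"ry":0,"rz":0,"jaw":5.0},{"x":0,"y":0,"z":0,"rx":0,"ry":0,"rz":0,"jaw":6.5},{"x":0,"y":0,"z":0,"rx":0,"ry":0,"rz":0,"jaw":8.0},{"x":0,"y":0,"z":0,"rx":0,"ry":0,"rz":0,"jaw":8.0}]}}

```text
clock: 8.55
tool_pos: [0.6179, -0.1102, 0.0959]
eef_rot: [0.995, 0.101, 0.001, 0.001]
contact_force: [-0.2, -0.1, 0.2]
opening: 0.811
finger_force: 0.0
```

```bash
python3 -c "
from h import *
goto([.6104,-.1046,.125],.205)"
```

```text
d tool cm [-0.62 -0.7  -2.91] rz -0.004 yaw 0.201 tcp [ 0.6179 -0.1102  0.0959] tz [ 0.001 -0.001 -1.   ] F [-0.2 -0.1  0.2] open 7.14 ff 0.0 t 8.55
```

>>> {"name": "send_rows", "arguments": {"motion": [{"x":-0.2,"y":-0.3,"z":-0.5,"rx":0,"ry":0,"rz":0,"jaw":8.0},{"x":-0.2,"y":-0.2,"z":-1.0,"rx":0,"ry":0,"rz":0,"jaw":8.0},{"x":-0.2,"y":-0.2,"z":-1.0,"rx":0,"ry":0,"rz":0,"jaw":8.0},{"x":0,"y":0,"z":-0.4,"rx":0,"ry":0,"rz":0,"jaw":8.0},{"x":0,"y":0,"z":0,"rx":0,"ry":0,"rz":0,"jaw":8.0}]}}

```text
clock: 9.05
tool_pos: [0.6107, -0.1037, 0.126]
eef_rot: [0.995, 0.101, 0.001, 0.0]
contact_force: [0.4, 0.0, 0.2]
opening: 0.907
finger_force: 0.0
```

```bash
python3 -c "
from h import *
goto([.6104,-.1046,.125],.205)
s=snap('side');print('proj knob',proj(s,[.6104,-.1046,.133]),'foot corner(-x,-y) at home',[proj(s,[.6104+a*.979*.06+b*.2*-.06, -.1046+a*.2036*.06+b*.979*.06,.026]) for a,b in((-1,-1),(-1,1),(1,1))])
cv2.imwrite('pics/g4.png',cv2.resize(s['img'][185:305,270:400],None,fx=5,fy=5,interpolation=cv2.INTER_CUBIC)[:,:,::-1])"
```

```text
d tool cm [-0.05  0.09  0.1 ] rz -0.002 yaw 0.203 tcp [ 0.6107 -0.1037  0.126 ] tz [ 0.002 -0.    -1.   ] F [0.4 0.  0.2] open 7.99 ff 0.0 t 9.05
proj knob (np.float64(334.73978993880786), np.float64(206.4348088546677)) foot corner(-x,-y) at home [(np.float64(345.8809509878673), np.float64(282.5966051687301)), (np.float64(287.37538087753256), np.float64(257.75698083547536)), (np.float64(315.86373738989755), np.float64(225.34278485705872))]
```

View pics/g4.png

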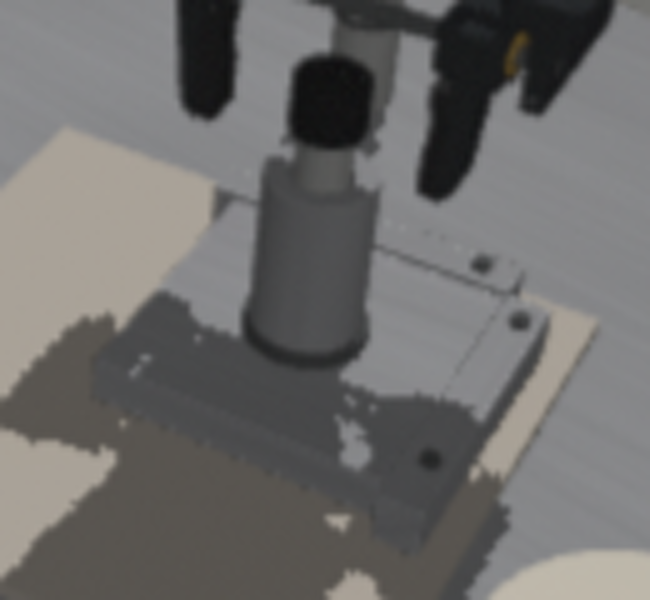

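The knob is at crop (332,102), which is image (336,205), within about 2 mm of where I predicted. The fingers straddle it and the foot is still flush. I'll close on the knob.

>>> {"name": "send_rows", "arguments": {"motion": [{"x":0,"y":0.1,"z":0.1,"rx":0,"ry":0,"rz":0,"jaw":6.5},{"x":0,"y":0,"z":0,"rx":0,"ry":0,"rz":0,"jaw":5.0},{"x":0,"y":0,"z":0,"rx":0,"ry":0,"rz":0,"jaw":4.0},{"x":0,"y":0,"z":0,"rx":0,"ry":0,"rz":0,"jaw":3.4},{"x":0,"y":0,"z":0,"rx":0,"ry":0,"rz":0,"jaw":3.2}], "grip_force": 12}}

```text
clock: 9.6
tool_pos: [0.6101, -0.1045, 0.1235]
eef_rot: [0.995, 0.101, -0.0, -0.0]
contact_force: [0.3, 1.1, -0.5]
opening: 0.48
finger_force: 0.0
```

>>> {"name": "send_rows", "arguments": {"motion": [{"x":0,"y":0,"z":0,"rx":0,"ry":0,"rz":0,"jaw":3.1},{"x":0,"y":0,"z":0,"rx":0,"ry":0,"rz":0,"jaw":2.9},{"x":0,"y":0,"z":0,"rx":0,"ry":0,"rz":0,"jaw":2.5},{"x":0,"y":0,"z":0,"rx":0,"ry":0,"rz":0,"jaw":2.0},{"x":0,"y":0,"z":0,"rx":0,"ry":0,"rz":0,"jaw":2.0}]}}

```text
clock: 10.1
tool_pos: [0.6101, -0.1045, 0.1237]
eef_rot: [0.995, 0.101, -0.0, 0.0]
contact_force: [0.5, 0.7, 0.6]
opening: 0.33
finger_force: 12.0
```

```bash
python3 -c "
from h import *
goto([.6104,-.1046,.125],.205);s=get_state();M=R.from_quat(s['eef_rot']).as_matrix();print(M.T@s['contact_force'],M.T@s['moment'])"
```

```text
d tool cm [ 0.03  0.01 -0.13] rz -0.002 yaw 0.203 tcp [ 0.6101 -0.1045  0.1237] tz [-0. -0. -1.] F [0.5 0.7 0.6] open 2.91 ff 12.0 t 10.1
[ 0.61001026 -0.59055309 -0.55551926] [ 0.00194337 -0.03047203 -0.0521804 ]
```

>>> {"name": "send_rows", "arguments": {"motion": [{"x":0,"y":0,"z":-0.1,"rx":0,"ry":0,"rz":0,"jaw":2.0},{"x":0,"y":0,"z":-0.2,"rx":0,"ry":0,"rz":0,"jaw":2.0},{"x":0,"y":0,"z":-0.2,"rx":0,"ry":0,"rz":0,"jaw":2.0},{"x":0,"y":0,"z":-0.2,"rx":0,"ry":0,"rz":0,"jaw":2.0},{"x":0,"y":0,"z":0,"rx":0,"ry":0,"rz":0,"jaw":2.0}], "grip_force": 18}}

```text
clock: 10.6
tool_pos: [0.6104, -0.1046, 0.1311]
eef_rot: [0.995, 0.101, 0.0, 0.0]
contact_force: [-0.4, -0.3, -2.1]
opening: 0.327
finger_force: 18.0
```

```bash
python3 -c "
from h import *
goto([.6104,-.1046,.1637],.205);s=get_state();M=R.from_quat(s['eef_rot']).as_matrix();print(M.T@s['contact_force'],M.T@s['moment'])"
```

```text
d tool cm [ 0.01  0.   -3.26] rz -0.002 yaw 0.203 tcp [ 0.6104 -0.1046  0.1311] tz [ 0.001 -0.    -1.   ] F [-0.4 -0.3 -2.1] open 2.88 ff 18.0 t 10.6
[-0.41143454  0.19864685  2.07728384] [-0.02082081 -0.02227242 -0.00935041]
```

The load is 2.1 N, the plunger's weight alone, with no side force. I'll go on drawing.

>>> {"name": "send_rows", "arguments": {"motion": [{"x":0,"y":0,"z":-0.4,"rx":0,"ry":0,"rz":0,"jaw":2.0},{"x":0,"y":0,"z":-0.4,"rx":0,"ry":0,"rz":0,"jaw":2.0},{"x":0,"y":0,"z":-0.4,"rx":0,"ry":0,"rz":0,"jaw":2.0},{"x":0,"y":0,"z":-0.4,"rx":0,"ry":0,"rz":0,"jaw":2.0},{"x":0,"y":0,"z":0,"rx":0,"ry":0,"rz":0,"jaw":2.0}]}}

```text
clock: 11.1
tool_pos: [0.6106, -0.1046, 0.1475]
eef_rot: [0.995, 0.101, 0.001, 0.0]
contact_force: [0.2, 0.8, -2.5]
opening: 0.331
finger_force: 18.0
```

>>> {"name": "send_rows", "arguments": {"motion": [{"x":0,"y":0,"z":-0.4,"rx":0,"ry":0,"rz":0,"jaw":2.0},{"x":0,"y":0,"z":-0.4,"rx":0,"ry":0,"rz":0,"jaw":2.0},{"x":0,"y":0,"z":-0.4,"rx":0,"ry":0,"rz":0,"jaw":2.0},{"x":0,"y":0,"z":-0.4,"rx":0,"ry":0,"rz":0,"jaw":2.0},{"x":0,"y":0,"z":0,"rx":0,"ry":0,"rz":0,"jaw":2.0}]}}

```text
clock: 11.6
tool_pos: [0.6106, -0.1046, 0.1635]
eef_rot: [0.995, 0.101, 0.001, 0.0]
contact_force: [0.0, 0.3, -1.9]
opening: 0.327
finger_force: 18.0
```

>>> {"name": "send_rows", "arguments": {"motion": [{"x":0,"y":0,"z":0,"rx":0,"ry":0,"rz":0,"jaw":2.0},{"x":0,"y":0,"z":0,"rx":0,"ry":0,"rz":0,"jaw":2.0},{"x":0,"y":0,"z":0,"rx":0,"ry":0,"rz":0,"jaw":2.0},{"x":0,"y":0,"z":0,"rx":0,"ry":0,"rz":0,"jaw":2.0},{"x":0,"y":0,"z":0,"rx":0,"ry":0,"rz":0,"jaw":2.0}]}}

```text
clock: 12.1
tool_pos: [0.6101, -0.1046, 0.1626]
eef_rot: [0.995, 0.101, -0.0, 0.0]
contact_force: [0.2, 0.4, -1.9]
opening: 0.326
finger_force: 18.0
```

```bash
python3 -c "
from h import *
goto([.6104,-.1046,.1637],.205);s=get_state();M=R.from_quat(s['eef_rot']).as_matrix();print(M.T@s['contact_force'],M.T@s['moment'])
s=snap('side')
cv2.imwrite('pics/g5.png',cv2.resize(s['img'][165:305,270:400],None,fx=4,fy=4,interpolation=cv2.INTER_CUBIC)[:,:,::-1])"
```

```text
d tool cm [ 0.03  0.01 -0.11] rz -0.002 yaw 0.203 tcp [ 0.6101 -0.1046  0.1626] tz [-0. -0. -1.] F [ 0.2  0.4 -1.9] open 2.87 ff 18.0 t 12.1
[ 0.27735561 -0.30850289  1.86681927] [ 0.00499025 -0.04459853  0.03858389]
```

View pics/g5.png

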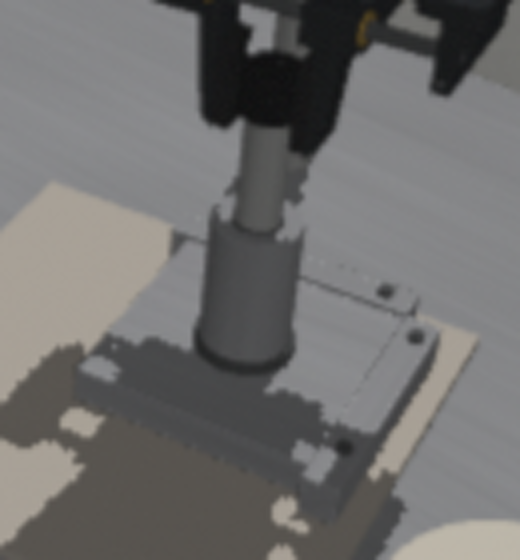

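The dark ring is level with the rim at crop (257,228). The foot is still flush on both bars, the knob is held, and side forces are near zero. I'll hand it in.

```bash
python3 -c "
from h import *
print(finish_job())"
```

```text
the job is handed in; nothing more can be done
None
```

The job is handed in; no verdict came back. By the last camera view and readings, the doser sits flush on both stop bars, and the plunger is drawn about 39 mm and still held by its knob with almost no side force.

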